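# Slide the top baseboard off the stack into the drilling jig

## Task

Take the solder spool off the stack of plywood baseboards and stand it on the bare worktop. Then slide the top board, without lifting it and without shifting the two boards below, straight across into the drilling jig, under its bridge and fully home against the end stop. Finally stand the spool back upright on the middle of the two boards that remain, leaving the tin, the tape roll and the pliers alone.

Things in the scene. Friction and masses are not known exactly. Their poses are not given: they have to be found in the camera images.
- drill_jig: Low drilling jig fixed to the worktop, 130 mm wide (x), 155 mm long (y); origin on the worktop under its middle, z up. Grey bed, top 26 mm above the worktop, from y = -75 to +80 mm. Aluminium side guides 10 mm high leave a channel 95 mm wide along y. End stop 12 mm high across the bed, its face at y = +68 mm. Boards slide in along its +y from the stack at its -y end
- jig_mouth (a point): Middle of the bed's -y edge, on the bed's top: jig x = 0, y = -75 mm, z = 26 mm; axes as the jig's. From here the guides, flared to 120 mm, narrow to the 95 mm channel over 35 mm
- jig_bridge (a point): Middle of the underside of the jig's bridge, an aluminium bar with three brass bushings, 26 mm wide (y), across the channel: jig x = 0, y = +32 mm, z = 52 mm; bar top at 62 mm, bushings to 65 mm
- jig_home (a point): Point on the top of the jig's bed where the origin of the board lies when fully home: jig x = 0, y = -2 mm, z = 26 mm; axes as the jig's
- board_top: Top of three alike loose plywood boards stacked edge on edge before the jig's mouth, 90 mm (x) by 140 mm (y) by 14 mm, 0.11 kg. Origin: centre of its underside, 28 mm above the worktop at first, z up. Long sides within 2 degrees of jig y, within 5 mm of its centre line; 13 to 23 mm gap from stack to bed. A light push on its -y edge slides it; pressing down drags the board below
- board_middle: Board below it, same size, loose; origin at the centre of its underside, 14 mm above the worktop; top face at 28 mm. Must stay
- board_bottom: Lowest board, same size, loose on the worktop; origin at the centre of its underside. Must stay
- spool: Spool of solder wire standing upright on the top board as a weight, within 12 mm (x) and 30 mm (y) of its centre; 38 mm high, black flanges 55 mm across and 2 mm thick at foot and top, wire between them 42 mm across, 0.18 to 0.34 kg. Origin at the centre of its underside, z up; any yaw. Can be taken from above across the flanges
- tin: Bystander: open round tin with brass wool, 61 mm across, 26 mm high, on the worktop on the jig's +x side, next to the stack; origin at the centre of its underside
- tape: Bystander: roll of black tape lying flat, 61 mm across, 18 mm high, on the worktop on the jig's +x side; origin at the centre of its underside
- pliers: Bystander: black long-nose pliers lying along the jig's y on the robot's side of the jig, 40 x 145 x 11 mm; origin at the centre of their underside
There are look-alikes about, which are no part of the job. Leave any green look-alike of the spool alone.

How it is judged:
On the way, in this order (a step that is already met when the one before it is completed fails the run):
1. the spool stands upright on the worktop, let go (height (world z) of spool between -0.004 and 0.006 m and angle between spool's own z axis and vertical below 0.1 rad and contact force between the fingers and spool below 0.1 N), for 0.2 s.
2. the top board lies home in the jig, against the end stop, the spool still standing on the worktop (y of board_top in the frame of jig_home between -0.005 and 0.004 m and x of board_top in the frame of jig_home between -0.005 and 0.005 m and height (world z) of board_top between 0.023 and 0.029 m and angle between board_top's own z axis and vertical below 0.04 rad and angle between the y axis of board_top and the y axis of drill_jig, either way round below 0.06 rad and height (world z) of spool below 0.006 m), for 0.2 s.
At the end, for the whole second after the job is handed in: Top board flat on the jig's bed, within 5 mm of the end stop, 5 mm sideways, 0.06 rad square; spool upright at rest on the middle board, within 25 mm (x) and 35 mm (y) of its centre; both lower boards within 10 mm of their start; tin, tape and pliers within 30 mm of theirs (y of board_top in the frame of jig_home between -0.005 and 0.004 m and x of board_top in the frame of jig_home between -0.005 and 0.005 m and height (world z) of board_top between 0.023 and 0.029 m and angle between board_top's own z axis and vertical below 0.04 rad and angle between the y axis of board_top and the y axis of drill_jig, either way round below 0.06 rad and x of spool in the frame of board_middle between -0.025 and 0.025 m and y of spool in the frame of board_middle between -0.035 and 0.035 m and height (world z) of spool between 0.025 and 0.032 m and angle between spool's own z axis and vertical below 0.08 rad and linear speed of each of spool, board_top below 0.01 m/s and distance of each of board_middle, board_bottom from where it was at the start of the episode below 0.01 m and distance of each of tin, tape, pliers from where it was at the start of the episode below 0.03 m); the robot touches nothing.
It fails at once if a lower board is shifted more than 10 mm or turned (distance of any of board_middle, board_bottom from where it was at the start of the episode above 0.01 m or angle between the y axis of any of board_middle, board_bottom and the y axis of drill_jig, either way round above 0.12 rad).
It fails at once if the top board is lifted more than 12 mm, steeply tipped or dropped off (height (world z) of board_top above 0.04 m or angle between board_top's own z axis and vertical above 0.25 rad or height (world z) of board_top below 0.015 m).
It fails at once if the top board is slid away with the spool still standing on it (distance of board_top from where it was at the start of the episode above 0.025 m and contact force between spool and board_top above 0.3 N).
It fails at once if the spool is toppled (angle between spool's own z axis and vertical above 0.9 rad).
It fails at once if tin, tape roll or pliers are shifted more than 30 mm (distance of any of tin, tape, pliers from where it was at the start of the episode above 0.03 m).
It also fails if it takes over 59 s, if anything falls off the work surface, if the arm or the gripper's body presses on something with over 40 N, if the wrist force passes 120 N, or if a joint passes its speed limit or range.

## Robot

A 6-joint arm with a two-finger parallel gripper is mounted at the origin on a cart in front of the work surface, level with it; the furniture and walls round the work are solid. World frame = base frame: x ahead of the robot, y to its left, z up, the work surface at z = 0. Lengths are in m, angles in rad, forces in N, time in s.
With the tool pointing down it reaches from about 0.425 to 0.95 m from the base axis. Payload 14.7 kg.
Tool frame: the origin (TCP) lies at the very end of the fingers, on their centre line; the grasp point (between the pads) lies 19 mm behind it; z points along the fingers, y is the line along which they close (so a half turn about z gives the same grasp; the last joint's range is limited). The gripper opens to 85 mm and grips with 20 to 120 N. Pads are 22 mm wide; open, the fingers measure 114 mm over their backs; the gripper's body (76 mm by 85 mm) begins 54 mm behind the grasp point. The pads swing forward as they close: fully open they stand 13 mm farther back than shut.
Start: joints at [-1.243, 0.48, 1.596, -0, 1.065, -0.047], TCP at [0.238, -0.605, 0.205] pointing down, gripper open.
Joint ranges: [-2.75, 2.75], [-0.82, 2.05], [0.23, 2.67], [-1.56, 4.7], [0.09, 2.69], [-2.92, 2.92]. Speed limits (rad/s): [1.89, 1.89, 2.39, 3.01, 3.01, 3.01].

## Interface

Orientations are given as a unit quaternion [w, x, y, z].
In Python, from workcell import observe, camera, calibration, close_job, search_frame, cut_out gives the robot as it stands.
- The arm moves only by the tool arm_command, never from a script. Its argument "plan" is a list that holds one entry, the list of rows, each a list of 7 numbers: the shift along the tool's x, y, z in m, then the turn, a rotation vector about the tool's x, y, z in degrees, then the closure, from 0 (fully open) to 1 (shut). A call has 1 to 5 rows; each row is the pose to reach, as a shift and turn from the pose commanded when the call began, along the tool's axes at that moment; what a row does not reach only later rows make up. A row lasts 1/12 s, in which the tool goes at most 41.7 mm and 7.16 degrees, less where a joint would pass 70% of its speed; a pose out of reach is approached as far as the arm can. A call with a gripper value outside its range is refused whole. The fingers move at their own pace and stop on an object; the grip force is fixed at half the most. Time passes only in rows, so rows that repeat a pose let the fingers close. It gives the time, the measured TCP pose, the force, the opening and the grip force at its end, in the units of the state.
- observe(): the state, without advancing time (a new reading comes with each control period).
- camera(name): name is "side" or "top"; returns the picture (420x560x3 uint8, red, green, blue); there is no depth.
- calibration(name): a dict with "fx", "fy", "cx", "cy" (pixels), "R" (3x3) and "t" (3): a world point X has camera coordinates R X + t. Camera axes: x right, y down, z forward; pixel columns grow to the right and rows downward; lengths in m; the calibration is good to about 2 mm. A picture is of the moment at which its call begins. calibration takes no time and is no camera call.
- close_job(): hands the job in; it is judged then, once.
Trained networks look in the newest picture that a camera, given by its name, has taken for a name from the list of things; names that differ only in an ending like _2 or _b are one class to them, and where a whole thing is asked for, a point or a joint stands for the part that bears it (a point fixed in the world has none). Each returns a list of dicts, best first, with "confidence" (0 to 1); they miss things now and then, are a little off and sometimes report something else, mostly with a low value. They report only what shows in the picture. A call takes as long as a camera call. They do not tell look-alikes from the thing itself.
- search_frame(camera, thing): "bbox" ([left, top, width, height] in pixels, round what is visible of it).
- cut_out(camera, thing): "mask" (420x560 bool, what is visible of it) and "bbox" ([left, top, width, height] in pixels, round what is visible of it).
The state is a dict: "t": time; "q": joint angles; "joint_vel": joint speeds; "effort": joint torques, N m; "tool_pos": TCP position; "tcp_rot": TCP orientation; "contact_force": force on the tool from outside, world axes, zero at the start; "moment": the same for the moment, N m; "gripper_width": finger opening in m; "grip_force": force on a finger pad.
Only numpy, scipy, OpenCV 4.12 (cv2) and the standard library are available. Lean on these libraries where they do the work, as an engineer would, in place of code of your own. Each camera call takes 0.05 s, during which the arm holds its last target. There are 200 camera calls.

## Working session

There is one attempt and no reset: what is moved stays moved. The work goes in short steps, Python scripts to look and compute and a tool call to move; the robot and the scene stay as the last step left them, time stands still between calls to the robot, and variables do not carry over. Pictures are saved under pics/ and viewed, at most 10 in all, crops included, and the job is handed in when it is done.

Besides the shell and the picture viewer there is one more tool, called after "Call:" by a JSON object that holds its "fn" and its "kwargs". arm_command: Moves the arm, as the interface text tells. Its arguments: {"type":"object","properties":{"plan":{"type":"array"}},"required":["plan"]}

```bash
mkdir -p pics; cat > h.py <<'E'
import numpy as np, cv2
from workcell import *
def snap(n,f):
    p=camera(n); cv2.imwrite('pics/'+f,p[:,:,::-1]); return p
def ray(n,u,v,z):
    c=calibration(n); R=np.array(c['R']); t=np.array(c['t'])
    d=R.T@np.array([(u-c['cx'])/c['fx'],(v-c['cy'])/c['fy'],1]); o=-R.T@t
    return o+d*(z-o[2])/d[2]
def proj(n,X):
    c=calibration(n); p=np.array(c['R'])@np.array(X)+np.array(c['t'])
    return np.array([c['fx']*p[0]/p[2]+c['cx'],c['fy']*p[1]/p[2]+c['cy']])
E
python3 - <<'E'
from h import *
a=snap('top','t0.png'); b=snap('side','s0.png')
for n in('top','side'):
    c=calibration(n);print(n,c['fx'],-np.array(c['R']).T@c['t'],np.round(c['R'],3).tolist())
    for k in('drill_jig','spool','board_top','tin','tape','pliers'):
        print(k,[(np.round(d['bbox']).tolist(),round(d['confidence'],2)) for d in search_frame(n,k)])
s=observe();print(s['t'],s['tool_pos'],s['tcp_rot'],s['contact_force'])
E
```

```text
top 395.6985437257018 [ 0.49194413 -0.13595647  0.91441916] [[0.015, -1.0, -0.021], [-0.994, -0.012, -0.11], [0.11, 0.022, -0.994]]
drill_jig [([202.0, 206.0, 76.0, 71.0], 0.58)]
spool [([315.0, 212.0, 30.0, 31.0], 0.89)]
board_top [([285.0, 210.0, 66.0, 49.0], 0.97)]
tin [([276.0, 176.0, 28.0, 26.0], 0.8)]
tape [([239.0, 176.0, 27.0, 27.0], 0.81)]
pliers [([208.0, 283.0, 64.0, 21.0], 0.97)]
side 382.47175913035284 [ 0.42948596 -0.87545311  0.55267055] [[0.979, -0.205, -0.003], [-0.111, -0.515, -0.85], [0.172, 0.832, -0.527]]
drill_jig [([214.0, 185.0, 66.0, 52.0], 0.71)]
spool [([356.0, 272.0, 30.0, 28.0], 0.74), ([284.0, 208.0, 22.0, 13.0], 0.47), ([195.0, 209.0, 15.0, 29.0], 0.22)]
board_top [([238.0, 221.0, 54.0, 48.0], 0.63)]
tin [([288.0, 216.0, 27.0, 28.0], 0.74), ([216.0, 187.0, 64.0, 50.0], 0.36)]
tape [([284.0, 208.0, 20.0, 15.0], 0.71)]
pliers [([196.0, 206.0, 16.0, 32.0], 0.72), ([237.0, 235.0, 60.0, 38.0], 0.19)]
0.7 [ 0.23800176 -0.60487185  0.20512781] [2.84400516e-05 9.82491323e-01 1.86308347e-01 1.94692303e-05] [-0.15720765  0.38916489  0.19592068]
```

View pics/t0.png

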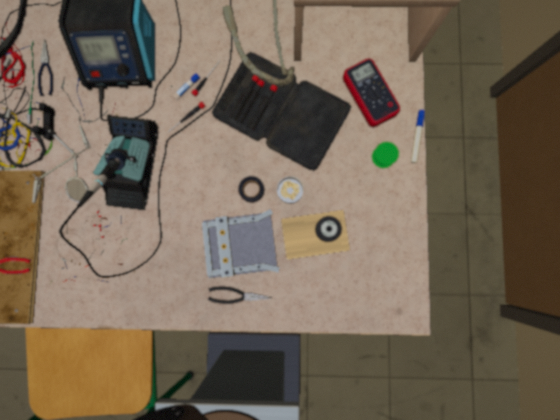

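View pics/s0.png

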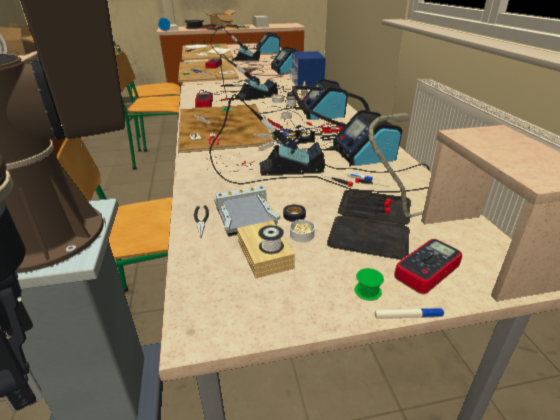

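Top view: image right is world -y and up is +x. The jig is at (240,244), the stack at (316,235), the tin at (290,190), the tape at (251,189) and the pliers at (240,296).
Spool candidates: the black-flanged one on the stack, top (328,229), side (270,238), and the green one on the worktop, top (386,154), side (369,283). I choose the black one on the stack and check it in a crop.

```bash
python3 - <<'E'
from h import *
a=cv2.imread('pics/t0.png'); cv2.imwrite('pics/c0.png',cv2.resize(a[195:315,195:355],None,fx=5,fy=5,interpolation=cv2.INTER_CUBIC))
E
```

```text
(no output)
```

View pics/c0.png

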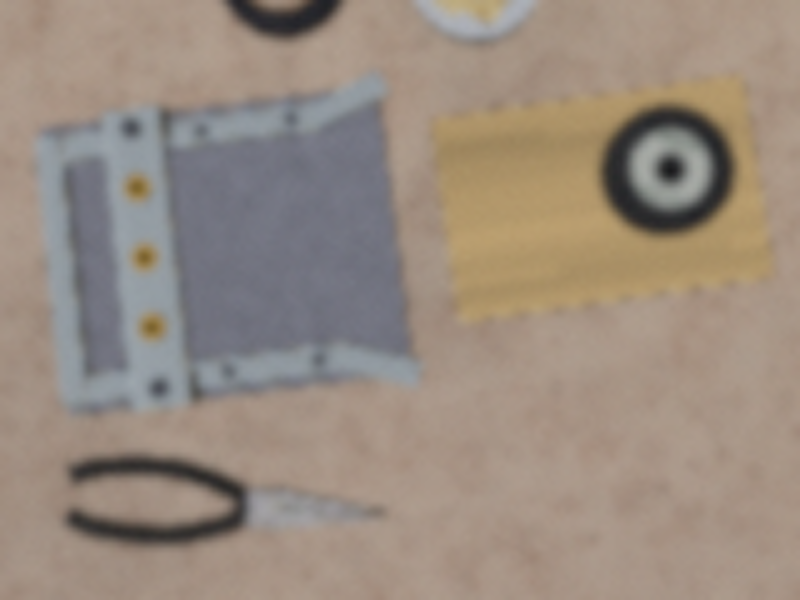

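The crop shows the black-flanged spool with silver wire at crop (669,169), which is top pixel (328.9,228.9). It stands at the -y end of the board, so the choice is confirmed. The jig mouth faces the stack.

```bash
cat >> h.py <<'E'
def crp(u,v,z,x0=195,y0=195,k=5): return ray('top',(u+.5)/k-.5+x0,(v+.5)/k-.5+y0,z)
E
python3 - <<'E'
from h import *
B=np.array([crp(*p,.042) for p in[(433,120),(745,78),(772,273),(460,322)]]);print(np.round(B,4))
c=B.mean(0); print('c',c,'sizes',[np.linalg.norm(B[i]-B[i-1]) for i in range(4)])
yb=B[0]+B[3]-B[1]-B[2]; print('board y ang',np.degrees(np.arctan2(-yb[0],yb[1])))
bu=np.array([crp(*p,.065) for p in[(138,187),(145,257),(152,326)]]);print('bush',bu)
d=bu[0]-bu[2];print('jig ang',np.degrees(np.arctan2(d[1],d[0])))
J=np.array([crp(*p,.036) for p in[(383,75),(420,385),(40,130),(72,410)]]);print('jig',np.round(J,4))
d=(J[0]+J[1]-J[2]-J[3]);d=-d;print('jig y ang',np.degrees(np.arctan2(-d[0],d[1])))
M=np.array([crp(*p,.026) for p in[(387,100),(413,360)]]);print('mouth',M)
s=crp(669,169,.080);print('spool',s, (s-c)[:2])
b=[276.,176,28,26];print('tin',ray('top',290,189,.026),'tape',ray('top',252,189.5,.018),'pl',ray('top',240,294,.01))
E
```

```text
[[ 0.5581 -0.117   0.042 ]
 [ 0.5785 -0.2546  0.042 ]
 [ 0.4931 -0.2661  0.042 ]
 [ 0.4698 -0.1302  0.042 ]]
c [ 0.52490686 -0.19197691  0.042     ] sizes [np.float64(0.08927762854312282), np.float64(0.1390431379618489), np.float64(0.08620048355597885), np.float64(0.1379453858163241)]
board y ang 9.082203250837942
bush [[0.52582221 0.0089289  0.065     ]
 [0.49592877 0.00498198 0.065     ]
 [0.46669443 0.0010792  0.065     ]]
jig ang 7.562256917486207
jig [[ 0.5784 -0.0943  0.036 ]
 [ 0.442  -0.1129  0.036 ]
 [ 0.5518  0.0586  0.036 ]
 [ 0.4287  0.0399  0.036 ]]
jig y ang 7.444090918508941
mouth [[ 0.56810772 -0.09582224  0.026     ]
 [ 0.4523641  -0.10939665  0.026     ]]
spool [ 0.53591062 -0.21745198  0.08      ] [ 0.01100376 -0.02547507]
tin [ 0.62690614 -0.13566774  0.026     ] tape [ 0.62594389 -0.0485631   0.018     ] pl [ 0.38940013 -0.02620959  0.01      ]
```

```bash
cat >> h.py <<'E'
from scipy.spatial.transform import Rotation as Ro
def go(x,y,z,yaw,N=1):
    """yaw: world angle of tool y, deg. Prints N successive call targets in tool axes."""
    s=observe(); p=np.array(s['tool_pos']); q=s['tcp_rot']; R=Ro.from_quat([q[1],q[2],q[3],q[0]])
    yd=np.array([np.cos(np.radians(yaw)),np.sin(np.radians(yaw)),0]); zd=np.array([0,0,-1.])
    T=Ro.from_matrix(np.c_[np.cross(yd,zd),yd,zd]); rv=(R.inv()*T).as_rotvec(); D=(np.array([x,y,z])-p)/N
    print('t',round(s['t'],2),p.round(4),'F',np.round(s['contact_force'],1),'w',round(s['gripper_width'],4),'grip',round(s['grip_force'],1))
    for k in range(N):
        Rk=R*Ro.from_rotvec(rv*k/N); print((Rk.inv().apply(D)).round(4).tolist(),np.degrees(rv/N).round(2).tolist())
E
python3 -c "
from h import *
go(.536,-.2175,.13,8,3)"
```

```text
t 0.7 [ 0.238  -0.6049  0.2051] F [-0.2  0.4  0.2] w 0.0854 grip 0.0
[0.1397, -0.0838, 0.025] [0.0, 0.0, -25.51]
[0.1622, -0.0155, 0.025] [0.0, 0.0, -25.51]
[0.153, 0.0559, 0.025] [0.0, 0.0, -25.51]
```

Call:
{"fn": "arm_command", "kwargs": {"plan": [[[0.028,-0.017,0.005,0,0,-5.1,0],[0.056,-0.034,0.01,0,0,-10.2,0],[0.084,-0.05,0.015,0,0,-15.3,0],[0.112,-0.067,0.02,0,0,-20.4,0],[0.14,-0.084,0.025,0,0,-25.5,0]]]}}

```text
t: 1.12
tool_pos: [0.3382, -0.4743, 0.18]
tcp_rot: [0.0, 0.916, 0.4, 0.0]
contact_force: [0.4, -0.3, -0.4]
gripper_width: 0.0853
grip_force: 0.0
```

Call:
{"fn": "arm_command", "kwargs": {"plan": [[[0.032,-0.003,0.005,0,0,-5.1,0],[0.064,-0.006,0.01,0,0,-10.2,0],[0.096,-0.009,0.015,0,0,-15.3,0],[0.128,-0.012,0.02,0,0,-20.4,0],[0.162,-0.016,0.025,0,0,-25.5,0]]]}}

```text
t: 1.53
tool_pos: [0.4372, -0.3451, 0.1551]
tcp_rot: [0.0, 0.805, 0.593, 0.0]
contact_force: [1.0, -0.8, 0.5]
gripper_width: 0.0856
grip_force: 0.0
```

Call:
{"fn": "arm_command", "kwargs": {"plan": [[[0.03,0.011,0.005,0,0,-5.1,0],[0.06,0.022,0.01,0,0,-10.2,0],[0.092,0.034,0.015,0,0,-15.3,0],[0.122,0.045,0.02,0,0,-20.4,0],[0.153,0.056,0.025,0,0,-25.5,0]]]}}

```text
t: 1.95
tool_pos: [0.5368, -0.2157, 0.13]
tcp_rot: [0.0, 0.655, 0.756, 0.0]
contact_force: [0.3, -0.4, 0.7]
gripper_width: 0.0851
grip_force: 0.0
```

```bash
python3 -c "
from h import *
go(.536,-.2175,.047,8,1)
snap('side','s1.png');a=cv2.imread('pics/s1.png');cv2.imwrite('pics/s1c.png',cv2.resize(a[150:300,180:340],None,fx=4,fy=4))
for x in((.536,-.2175,.08),):print(proj('side',x))
"
```

```text
t 1.95 [ 0.5368 -0.2157  0.13  ] F [ 0.3 -0.4  0.7] w 0.0851 grip 0.0
[-0.0016, -0.001, 0.083] [0.02, 0.01, 0.23]
[269.98776976 232.31534455]
```

The spool top projects to (270,232) in the side view, matching the picture, so I descend and grip.

Call:
{"fn": "arm_command", "kwargs": {"plan": [[[-0.001,0,0.025,0,0,0,0],[-0.001,-0.001,0.05,0,0,0,0],[-0.001,-0.001,0.07,0,0,0,0],[-0.001,-0.001,0.083,0,0,0,0],[-0.001,-0.001,0.083,0,0,0,0.1]]]}}

```text
t: 2.42
tool_pos: [0.5334, -0.2175, 0.0446]
tcp_rot: [-0.002, 0.656, 0.755, -0.001]
contact_force: [-1.3, -0.3, -0.6]
gripper_width: 0.0772
grip_force: 0.0
```

Call:
{"fn": "arm_command", "kwargs": {"plan": [[[0,0,0,0,0,0,0.3],[0,0,0,0,0,0,0.5],[0,0,0,0,0,0,0.7],[0,0,0,0,0,0,0.7],[0,0,0,0,0,0,0.7]]]}}

```text
t: 2.83
tool_pos: [0.5357, -0.2186, 0.0489]
tcp_rot: [0.001, 0.656, 0.755, 0.0]
contact_force: [-2.5, 2.3, 9.0]
gripper_width: 0.0491
grip_force: 60.4
```

```bash
python3 -c "
from h import *
snap('side','s2.png');a=cv2.imread('pics/s2.png');cv2.imwrite('pics/s2c.png',cv2.resize(a[150:290,190:340],None,fx=4,fy=4,interpolation=cv2.INTER_CUBIC))
go(.536,-.2175,.047,8,1)
"
```

```text
t 2.88 [ 0.5357 -0.2186  0.0489] F [-2.3  1.   9.3] w 0.0495 grip 60.5
[0.001, 0.0005, 0.0019] [0.1, 0.06, -0.03]
```

View pics/s2c.png

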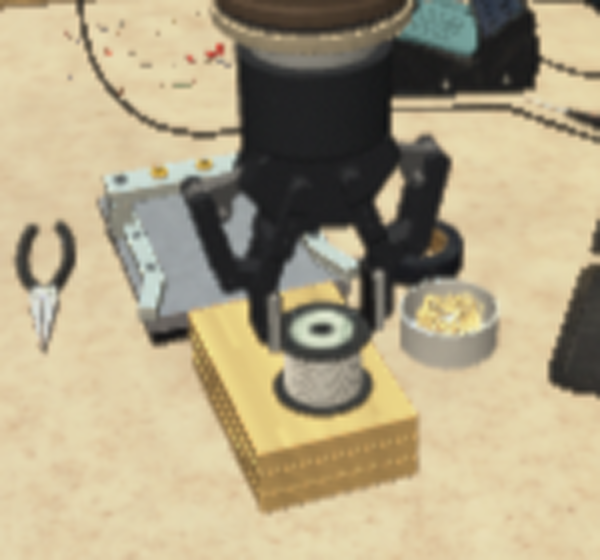

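```bash
python3 -c "
from h import *
s=observe();p=np.array(s['tool_pos']);yd=np.array([np.cos(.14),np.sin(.14),0]);xd=np.array([-yd[1],yd[0],0])
for sg in(-1,1):
  for dx in(-.011,.011):
    for z in(.049,.068,.09):
      u=proj('side',[*(p+sg*.0247*yd+dx*xd)[:2],z]); print(sg,dx,z,((u-[190,150])*4).round())
print([((proj('side',(x,y,z))-[190,150])*4).round().tolist() for x,y,z in((.536,-.2175,.08),(.536,-.2175,.042),(.536,-.24,.08))])
"
```

```text
-1 -0.011 0.049 [283. 399.]
-1 -0.011 0.068 [282. 370.]
-1 -0.011 0.09 [281. 336.]
-1 0.011 0.049 [271. 375.]
-1 0.011 0.068 [270. 347.]
-1 0.011 0.09 [268. 313.]
1 -0.011 0.049 [371. 379.]
1 -0.011 0.068 [370. 351.]
1 -0.011 0.09 [370. 317.]
1 0.011 0.049 [357. 356.]
1 0.011 0.068 [357. 328.]
1 0.011 0.09 [357. 295.]
[[320.0, 329.0], [321.0, 386.0], [328.0, 354.0]]
```

The crop shows the spool unmoved, its top at side pixel (270.5,232). The pads hold it on a chord about 12 mm behind its centre, which fits the 49 mm opening. I'll open, shift toward -y (tool -x) and grip again.

Call:
{"fn": "arm_command", "kwargs": {"plan": [[[0,0,0,0,0,0,0.3],[0,0,0,0,0,0,0.1],[0,0,0,0,0,0,0.1],[-0.009,0,0,0,0,0,0.1],[-0.018,0,0,0,0,0,0.1]]]}}

```text
t: 3.3
tool_pos: [0.5377, -0.2365, 0.0473]
tcp_rot: [0.0, 0.656, 0.755, 0.0]
contact_force: [-0.0, -0.2, 0.6]
gripper_width: 0.0769
grip_force: 0.0
```

```bash
python3 -c "
from h import *
go(.536,-.2175,.047,8,1)
snap('side','s3.png');a=cv2.imread('pics/s3.png');cv2.imwrite('pics/s3c.png',cv2.resize(a[150:290,190:340],None,fx=4,fy=4,interpolation=cv2.INTER_CUBIC))
"
```

```text
t 3.3 [ 0.5377 -0.2365  0.0473] F [-0.  -0.2  0.6] w 0.0769 grip 0.0
[0.0191, 0.001, 0.0003] [0.01, 0.01, 0.02]
```

View pics/s3c.png

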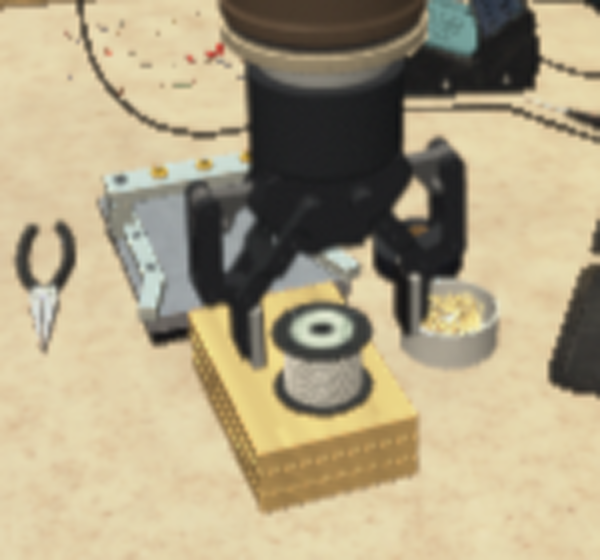

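Now open, the pad tips are at crop (260,365) and (412,328), astride the spool and a little behind its centre at (322,330). I'll grip here and read the width.

Call:
{"fn": "arm_command", "kwargs": {"plan": [[[-0.005,0,0,0,0,0,0.1],[-0.005,0,0,0,0,0,0.3],[-0.005,0,0,0,0,0,0.7],[-0.005,0,0,0,0,0,0.7],[-0.005,0,0,0,0,0,0.7]]]}}

```text
t: 3.77
tool_pos: [0.5384, -0.2411, 0.0473]
tcp_rot: [0.0, 0.656, 0.755, 0.0]
contact_force: [0.9, -0.1, 0.1]
gripper_width: 0.0288
grip_force: 0.8
```

```bash
python3 -c "
from h import *
go(.536,-.2175,.047,8,1)
snap('side','s4.png');a=cv2.imread('pics/s4.png')[130:290,190:340];b=snap('top','t4.png')[175:295,270:400,::-1]
cv2.imwrite('pics/s4c.png',np.hstack([cv2.resize(a,(400,427),interpolation=2),cv2.resize(b,(400,427),interpolation=2)]))
"
```

```text
t 3.77 [ 0.5384 -0.2411  0.0473] F [ 0.9 -0.1  0.1] w 0.0288 grip 0.8
[0.0237, 0.0009, 0.0003] [0.03, 0.03, -0.02]
```

View pics/s4c.png

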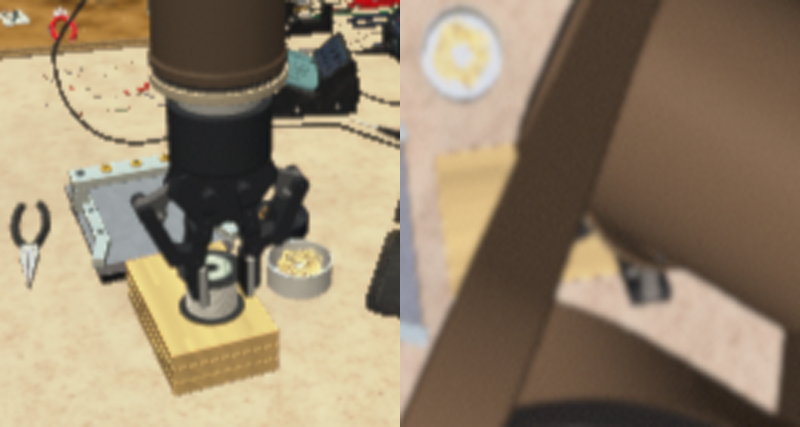

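Left pane: the pads close above the spool's top flange at (218,268). With the 9 N upward force at the first grip, this means the real tips are 25–30 mm higher than the reported TCP, so the y offset was not the cause. I'll open, go back over the spool's centre and lower in small steps watching the force.

Call:
{"fn": "arm_command", "kwargs": {"plan": [[[0,0,-0.01,0,0,0,0],[0,0,-0.01,0,0,0,0],[0.008,0,-0.01,0,0,0,0],[0.016,0.001,-0.01,0,0,0,0],[0.0235,0.001,-0.01,0,0,0,0]]]}}

```text
t: 4.28
tool_pos: [0.5356, -0.2164, 0.057]
tcp_rot: [-0.0, 0.656, 0.755, -0.0]
contact_force: [-0.1, 0.3, -0.3]
gripper_width: 0.0837
grip_force: 0.0
```

Call:
{"fn": "arm_command", "kwargs": {"plan": [[[0,0,0.008,0,0,0,0],[0,0,0.016,0,0,0,0],[0,0,0.024,0,0,0,0],[0,0,0.032,0,0,0,0],[0,0,0.032,0,0,0,0]]]}}

```text
t: 4.7
tool_pos: [0.5347, -0.2172, 0.0229]
tcp_rot: [-0.001, 0.656, 0.755, -0.0]
contact_force: [-0.9, 0.5, -0.3]
gripper_width: 0.0857
grip_force: 0.0
```

```bash
python3 -c "
from h import *
go(.536,-.2175,.047,8,1)
snap('side','s5.png');a=cv2.imread('pics/s5.png');cv2.imwrite('pics/s5c.png',cv2.resize(a[150:290,190:340],None,fx=4,fy=4,interpolation=cv2.INTER_CUBIC))
"
```

```text
t 4.7 [ 0.5347 -0.2172  0.0229] F [-0.9  0.5 -0.3] w 0.0857 grip 0.0
[-0.0004, 0.0011, -0.0241] [-0.13, -0.09, -0.03]
```

View pics/s5c.png

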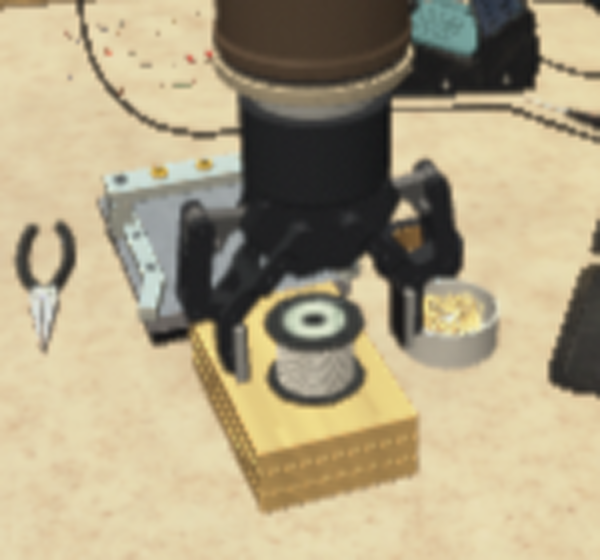

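The fingers now straddle the spool below its top flange, with tips at crop (243,380) and (400,340) and no contact. This confirms the TCP reads about 23 mm too low. The spool top moved to (315,318), so I re-centre on it.

```bash
python3 -c "
from h import *
f=lambda u,v,z:ray('side',(u+.5)/4-.5+190,(v+.5)/4-.5+150,z)
a=f(322,328,.08);b=f(315,318,.08);print(a,b,f(315.5,377,.043))
for z in(.055,.059,.063):print(z,f(322,360,z))
go(*b[:2],.021,8)"
```

```text
[ 0.53673256 -0.21505675  0.08      ] [ 0.53467761 -0.20508316  0.08      ] [ 0.53344848 -0.20850194  0.043     ]
0.055 [ 0.53710459 -0.20985368  0.055     ]
0.059 [ 0.53623961 -0.2152034   0.059     ]
0.063 [ 0.53537463 -0.22055312  0.063     ]
t 4.75 [ 0.5351 -0.2174  0.0237] F [0.1 0.2 0.5] w 0.0856 grip 0.0
[0.0123, 0.0013, 0.0027] [-0.11, -0.07, -0.04]
```

Spool now at about (0.534,-0.207). I'll move +10 mm along tool x, lower 2 mm and close.

Call:
{"fn": "arm_command", "kwargs": {"plan": [[[0.005,0,0.001,0,0,0,0],[0.01,0,0.002,0,0,0,0.1],[0.01,0,0.002,0,0,0,0.3],[0.01,0,0.002,0,0,0,0.5],[0.01,0,0.002,0,0,0,0.7]]]}}

```text
t: 5.17
tool_pos: [0.5346, -0.2074, 0.0238]
tcp_rot: [0.0, 0.656, 0.755, 0.0]
contact_force: [-4.3, 4.6, 13.6]
gripper_width: 0.0504
grip_force: 59.6
```

Call:
{"fn": "arm_command", "kwargs": {"plan": [[[0,0,0,0,0,0,0.7],[0,0,0,0,0,0,0.7]]]}}

```text
t: 5.33
tool_pos: [0.5346, -0.2074, 0.0239]
tcp_rot: [0.0, 0.656, 0.755, 0.0]
contact_force: [-1.7, 4.8, 12.4]
gripper_width: 0.0504
grip_force: 59.8
```

Call:
{"fn": "arm_command", "kwargs": {"plan": [[[0,0,-0.003,0,0,0,0.7],[0,0,-0.006,0,0,0,0.7],[0,0,-0.01,0,0,0,0.7],[0,0,-0.015,0,0,0,0.7],[0,0,-0.015,0,0,0,0.7]]]}}

```text
t: 5.75
tool_pos: [0.5351, -0.208, 0.0391]
tcp_rot: [0.001, 0.656, 0.755, 0.0]
contact_force: [0.3, 0.2, -2.4]
gripper_width: 0.0503
grip_force: 62.5
```

```bash
python3 -c "
from h import *
go(.536,-.2175,.047,8,1)
snap('side','s6.png');a=cv2.imread('pics/s6.png');cv2.imwrite('pics/s6c.png',cv2.resize(a[170:280,220:320],None,fx=5,fy=5,interpolation=cv2.INTER_CUBIC))
"
```

```text
t 5.75 [ 0.5351 -0.208   0.0391] F [ 0.3  0.2 -2.4] w 0.0503 grip 62.5
[-0.0096, -0.0004, -0.0079] [0.06, 0.04, -0.03]
```

View pics/s6c.png

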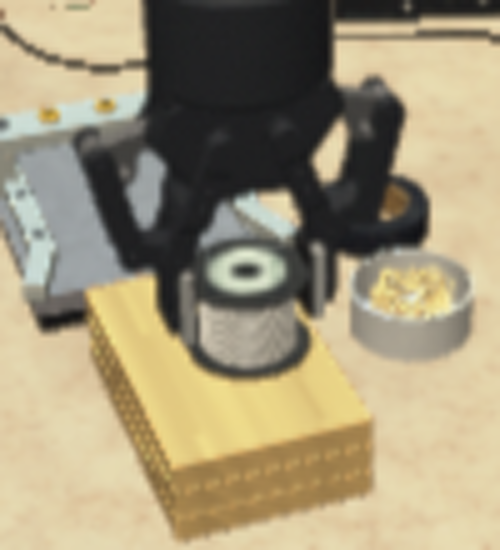

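The spool is held upright (-2.4 N of weight), its base about 57 mm up. I carry it to about (0.54,-0.375), which is bare worktop well away from the green spool and the pusher's space.

Call:
{"fn": "arm_command", "kwargs": {"plan": [[[-0.015,-0.002,-0.005,0,0,0,0.7],[-0.045,-0.005,-0.01,0,0,0,0.7],[-0.08,-0.009,-0.01,0,0,0,0.7],[-0.115,-0.013,-0.01,0,0,0,0.7],[-0.145,-0.016,-0.01,0,0,0,0.7]]]}}

```text
t: 6.22
tool_pos: [0.5387, -0.3562, 0.0484]
tcp_rot: [0.0, 0.656, 0.755, -0.0]
contact_force: [1.3, -0.0, -2.2]
gripper_width: 0.0502
grip_force: 62.6
```

Call:
{"fn": "arm_command", "kwargs": {"plan": [[[-0.015,-0.002,0,0,0,0,0.7],[-0.02,-0.002,0.01,0,0,0,0.7],[-0.02,-0.002,0.025,0,0,0,0.7],[-0.02,-0.002,0.04,0,0,0,0.7],[-0.02,-0.002,0.05,0,0,0,0.7]]]}}

```text
t: 6.63
tool_pos: [0.5386, -0.3724, -0.0039]
tcp_rot: [-0.001, 0.656, 0.755, -0.0]
contact_force: [-0.3, 0.5, -2.8]
gripper_width: 0.0504
grip_force: 62.6
```

Call:
{"fn": "arm_command", "kwargs": {"plan": [[[0,0,0.004,0,0,0,0.7],[0,0,0.008,0,0,0,0.7],[0,0,0.011,0,0,0,0.7],[0,0,0.013,0,0,0,0.7],[0,0,0.013,0,0,0,0.7]]]}}

```text
t: 7.05
tool_pos: [0.5397, -0.3735, -0.0148]
tcp_rot: [0.0, 0.656, 0.755, 0.0]
contact_force: [-0.3, -0.1, -1.7]
gripper_width: 0.0501
grip_force: 62.7
```

Call:
{"fn": "arm_command", "kwargs": {"plan": [[[0,0,0.001,0,0,0,0.7],[0,0,0.002,0,0,0,0.7],[0,0,0.003,0,0,0,0.7],[0,0,0.003,0,0,0,0.7]]]}}

```text
t: 7.38
tool_pos: [0.5397, -0.3737, -0.0178]
tcp_rot: [0.0, 0.656, 0.755, 0.0]
contact_force: [-0.8, -0.5, -2.1]
gripper_width: 0.0502
grip_force: 62.7
```

Call:
{"fn": "arm_command", "kwargs": {"plan": [[[0,0,0.001,0,0,0,0.7],[0,0,0.002,0,0,0,0.7],[0,0,0.003,0,0,0,0.7],[0,0,0.003,0,0,0,0.7]]]}}

```text
t: 7.72
tool_pos: [0.5399, -0.3738, -0.0184]
tcp_rot: [0.001, 0.656, 0.755, 0.0]
contact_force: [-10.1, 7.1, 37.1]
gripper_width: 0.0504
grip_force: 64.3
```

Call:
{"fn": "arm_command", "kwargs": {"plan": [[[0,0,-0.002,0,0,0,0.7],[0,0,-0.003,0,0,0,0.6],[0,0,-0.003,0,0,0,0.3],[0,0,-0.003,0,0,0,0.1],[0,0,-0.003,0,0,0,0]]]}}

```text
t: 8.13
tool_pos: [0.5396, -0.3736, -0.0181]
tcp_rot: [-0.0, 0.656, 0.755, -0.0]
contact_force: [0.3, 0.1, -0.9]
gripper_width: 0.0813
grip_force: 0.0
```

Call:
{"fn": "arm_command", "kwargs": {"plan": [[[0,0,0,0,0,0,0],[0,0,-0.01,0,0,0,0],[0,0,-0.04,0,0,0,0],[0,0,-0.075,0,0,0,0],[0,0,-0.09,0,0,0,0]]]}}

```text
t: 8.55
tool_pos: [0.5409, -0.3745, 0.0763]
tcp_rot: [0.002, 0.656, 0.755, 0.0]
contact_force: [2.2, -0.7, 0.3]
gripper_width: 0.0851
grip_force: 0.0
```

```bash
python3 -c "
from h import *
go(.52,-.30,.047,8,1)
snap('side','s7.png');a=cv2.imread('pics/s7.png');cv2.imwrite('pics/s7c.png',cv2.resize(a[160:320,180:340],None,fx=3.75,fy=3.75,interpolation=cv2.INTER_CUBIC))
print([ (d['bbox'],d['confidence']) for d in search_frame('side','spool')],[ (d['bbox'],d['confidence']) for d in search_frame('side','board_top')])
"
```

```text
t 8.55 [ 0.5409 -0.3745  0.0763] F [ 2.2 -0.7  0.3] w 0.0851 grip 0.0
[0.0768, -0.0104, 0.0291] [0.15, 0.15, -0.02]
[([274.9, 287.7, 26.5, 34.8], 0.9), ([356.0, 269.1, 29.0, 30.8], 0.78), ([254.0, 261.7, 39.3, 13.7], 0.29)] [([237.2, 224.3, 56.9, 47.9], 0.88)]
```

View pics/s7c.png

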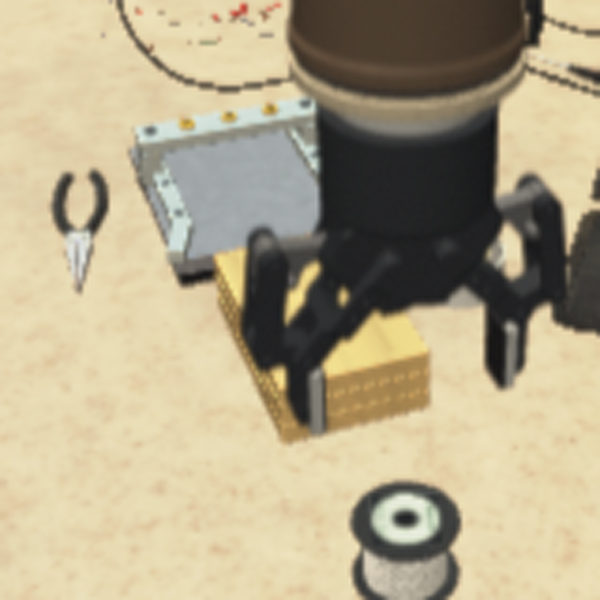

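The spool stands upright on the worktop at crop (405,517) and the stack has not moved. Next I close the fingers partly, go behind the stack on the jig's centre line and touch the worktop gently to find the true tip height.

```bash
python3 -c "
from h import *
print(ray('side',180+405.5/3.75-.5,160+517.5/3.75-.5,.038))
go(.5397,-.309,.03,7.5,1)"
```

```text
[ 0.54092576 -0.37135729  0.038     ]
t 8.7 [ 0.5405 -0.3743  0.0742] F [0.5 0.1 0.4] w 0.0857 grip 0.0
[0.0648, 0.0082, 0.0441] [0.13, 0.13, 0.47]
```

Call:
{"fn": "arm_command", "kwargs": {"plan": [[[0.02,0.002,0,0,0,0.4,0.55],[0.045,0.005,0,0,0,0.4,0.55],[0.065,0.008,0.01,0,0,0.4,0.55],[0.065,0.008,0.03,0,0,0.4,0.55],[0.065,0.008,0.06,0,0,0.4,0.55]]]}}

```text
t: 9.12
tool_pos: [0.5394, -0.3074, 0.0128]
tcp_rot: [0.001, 0.658, 0.753, 0.0]
contact_force: [0.3, -0.6, -0.7]
gripper_width: 0.0382
grip_force: 0.0
```

Call:
{"fn": "arm_command", "kwargs": {"plan": [[[0,0,0.008,0,0,0,0.55],[0,0,0.016,0,0,0,0.55],[0,0,0.02,0,0,0,0.55],[0,0,0.022,0,0,0,0.55],[0,0,0.022,0,0,0,0.55]]]}}

```text
t: 9.53
tool_pos: [0.5387, -0.3084, -0.0096]
tcp_rot: [0.0, 0.659, 0.752, 0.0]
contact_force: [-0.1, 0.5, -0.4]
gripper_width: 0.0385
grip_force: 0.0
```

Call:
{"fn": "arm_command", "kwargs": {"plan": [[[0,0,0.003,0,0,0,0.55],[0,0,0.006,0,0,0,0.55],[0,0,0.009,0,0,0,0.55],[0,0,0.009,0,0,0,0.55]]]}}

```text
t: 9.87
tool_pos: [0.5383, -0.308, -0.0192]
tcp_rot: [-0.0, 0.659, 0.752, -0.0]
contact_force: [-0.0, -0.1, -0.3]
gripper_width: 0.0385
grip_force: 0.0
```

Call:
{"fn": "arm_command", "kwargs": {"plan": [[[0,0,0.002,0,0,0,0.55],[0,0,0.004,0,0,0,0.55],[0,0,0.005,0,0,0,0.55]]]}}

```text
t: 10.12
tool_pos: [0.5384, -0.308, -0.0241]
tcp_rot: [-0.0, 0.659, 0.752, -0.0]
contact_force: [-0.3, 0.3, 0.5]
gripper_width: 0.0385
grip_force: 0.0
```

Call:
{"fn": "arm_command", "kwargs": {"plan": [[[0,0,0.001,0,0,0,0.55],[0,0,0.002,0,0,0,0.55],[0,0,0.003,0,0,0,0.55],[0,0,0.003,0,0,0,0.55]]]}}

```text
t: 10.45
tool_pos: [0.5384, -0.308, -0.0271]
tcp_rot: [-0.0, 0.659, 0.752, -0.0]
contact_force: [-0.1, -0.3, 0.1]
gripper_width: 0.0384
grip_force: 0.0
```

Call:
{"fn": "arm_command", "kwargs": {"plan": [[[0,0,0.001,0,0,0,0.55],[0,0,0.002,0,0,0,0.55],[0,0,0.003,0,0,0,0.55],[0,0,0.003,0,0,0,0.55]]]}}

```text
t: 10.78
tool_pos: [0.5386, -0.3081, -0.0276]
tcp_rot: [0.0, 0.659, 0.752, 0.0]
contact_force: [-9.6, 6.3, 41.7]
gripper_width: 0.038
grip_force: 20.8
```

The true tip height is the TCP reading plus 27.4 mm. I raise the tips to 34 mm, mid-edge of the top board and 6 mm above the middle board, then push along tool x (jig +y).

Call:
{"fn": "arm_command", "kwargs": {"plan": [[[0,0,-0.015,0,0,0,0.55],[0,0,-0.037,0,0,0,0.55],[0.01,0.001,-0.037,0,0,0,0.55],[0.02,0.001,-0.037,0,0,0,0.55],[0.03,0.001,-0.037,0,0,0,0.55]]]}}

```text
t: 11.2
tool_pos: [0.5352, -0.2773, 0.0069]
tcp_rot: [-0.0, 0.659, 0.752, 0.0]
contact_force: [-0.6, -0.1, -0.7]
gripper_width: 0.0384
grip_force: 0.0
```

Call:
{"fn": "arm_command", "kwargs": {"plan": [[[0.004,0,0,0,0,0,0.55],[0.008,0,0,0,0,0,0.55],[0.012,0,0,0,0,0,0.55],[0.016,0,0,0,0,0,0.55],[0.02,0,0,0,0,0,0.55]]]}}

```text
t: 11.62
tool_pos: [0.5328, -0.2581, 0.0068]
tcp_rot: [-0.0, 0.659, 0.752, -0.0]
contact_force: [0.6, -0.2, -0.2]
gripper_width: 0.0384
grip_force: 0.2
```

```bash
cat >> h.py <<'E'
O=np.array([.5001,-.0267]);yd=np.array([-.1305,.9914]);xd=np.array([.9914,.1305])
def jig(p): d=np.array(p)[:2]-O; return (1e3*np.array([d@xd,d@yd])).round(1)
E
python3 -c "
from h import *
s=observe();print(jig(s['tool_pos']),s['tool_pos'],s['contact_force'])
p=snap('side','s8.png')
for k in('board_top','spool'): print(k,[(np.round(d['bbox'],1).tolist(),round(d['confidence'],2)) for d in search_frame('side',k)])
"
```

```text
[   2.2 -233.7] [ 0.53278145 -0.25811803  0.00683661] [ 0.60228278 -0.20273196 -0.20342812]
board_top [([244.1, 221.8, 48.3, 44.8], 0.77)]
spool [([357.2, 269.9, 26.6, 31.0], 0.6)]
```

Call:
{"fn": "arm_command", "kwargs": {"plan": [[[0.007,0,0,0,0,0,0.55],[0.014,0,0,0,0,0,0.55],[0.021,0,0,0,0,0,0.55],[0.028,0,0,0,0,0,0.55],[0.035,0,0,0,0,0,0.55]]]}}

```text
t: 12.18
tool_pos: [0.5281, -0.2228, 0.0071]
tcp_rot: [-0.0, 0.659, 0.752, -0.0]
contact_force: [-0.6, -1.0, 0.6]
gripper_width: 0.0385
grip_force: 0.4
```

```bash
python3 -c "
from h import *
s=observe();print(jig(s['tool_pos']),s['tool_pos'],s['contact_force'])
a=snap('side','s9.png')[160:290,190:340,::-1];b=snap('top','t9.png')[190:290,190:350,::-1]
cv2.imwrite('pics/s9c.png',np.hstack([cv2.resize(a,(400,347),interpolation=2),cv2.resize(b[:, :115],(399,347),interpolation=2)]))
"
```

```text
[   2.1 -198.1] [ 0.52807849 -0.22279132  0.00711797] [-0.59196587 -1.03790975  0.56904097]
```

View pics/s9c.png

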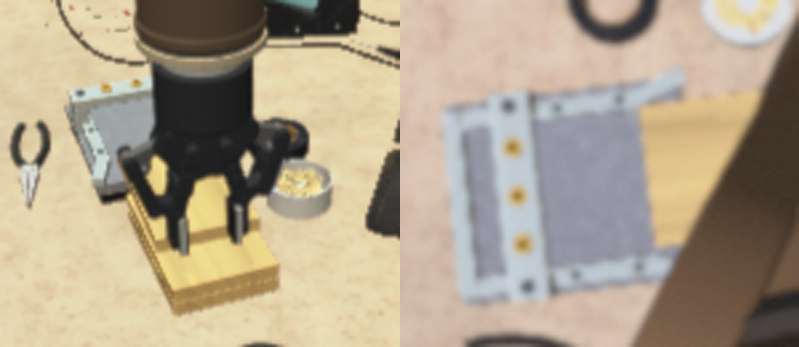

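The board is sliding: its leading edge is on the bed at right-pane (638,110)–(652,245), between the guides, and the two lower boards have stayed. I compute the remaining distance.

```bash
python3 -c "
from h import *
f=lambda u,v,z:ray('top',190+(u-400+.5)/3.47-.5,190+(v+.5)/3.47-.5,z)
for p in((638,110),(652,245)):print(jig(f(*p,.042)))
for p in((558,112),(573,274)):print('guide inner?',jig(f(*p,.036)))
"
```

```text
[ 45.7 -46. ]
[-40.1 -45.4]
guide inner? [50.9  5.7]
guide inner? [-52.5   6.8]
```

Call:
{"fn": "arm_command", "kwargs": {"plan": [[[0.007,0,0,0,0,0,0.55],[0.014,-0.001,0,0,0,0,0.55],[0.021,-0.001,0,0,0,0,0.55],[0.028,-0.002,0,0,0,0,0.55],[0.035,-0.002,0,0,0,0,0.55]]]}}

```text
t: 12.7
tool_pos: [0.5213, -0.1885, 0.0071]
tcp_rot: [-0.0, 0.659, 0.752, -0.0]
contact_force: [-0.4, -0.2, 1.3]
gripper_width: 0.0385
grip_force: 0.4
```

Call:
{"fn": "arm_command", "kwargs": {"plan": [[[0.007,0,0,0,0,0,0.55],[0.014,0,0,0,0,0,0.55],[0.021,0,0,0,0,0,0.55],[0.028,0,0,0,0,0,0.55],[0.035,0,0,0,0,0,0.55]]]}}

```text
t: 13.12
tool_pos: [0.5169, -0.1538, 0.0071]
tcp_rot: [-0.0, 0.659, 0.752, -0.0]
contact_force: [0.0, -0.0, 0.4]
gripper_width: 0.0385
grip_force: 0.2
```

Call:
{"fn": "arm_command", "kwargs": {"plan": [[[0.007,0,0,0,0,0,0.55],[0.014,0,0,0,0,0,0.55],[0.021,0,0,0,0,0,0.55],[0.028,0,0,0,0,0,0.55],[0.034,0,0,0,0,0,0.55]]]}}

```text
t: 13.53
tool_pos: [0.5124, -0.1201, 0.0071]
tcp_rot: [-0.0, 0.659, 0.752, -0.0]
contact_force: [-0.1, -0.1, -0.4]
gripper_width: 0.0385
grip_force: 0.2
```

Call:
{"fn": "arm_command", "kwargs": {"plan": [[[0.003,0,0,0,0,0,0.55],[0.005,0,0,0,0,0,0.55],[0.007,0,0,0,0,0,0.55],[0.009,0,0,0,0,0,0.55],[0.009,0,0,0,0,0,0.55]]]}}

```text
t: 13.95
tool_pos: [0.5113, -0.1118, 0.0071]
tcp_rot: [-0.0, 0.659, 0.752, -0.0]
contact_force: [-0.4, 0.1, -0.1]
gripper_width: 0.0383
grip_force: 0.0
```

Call:
{"fn": "arm_command", "kwargs": {"plan": [[[0.001,0,0,0,0,0,0.55],[0.002,0,0,0,0,0,0.55],[0.003,0,0,0,0,0,0.55],[0.003,0,0,0,0,0,0.55]]]}}

```text
t: 14.28
tool_pos: [0.511, -0.1089, 0.0071]
tcp_rot: [-0.0, 0.659, 0.752, 0.0]
contact_force: [0.5, -0.7, 0.7]
gripper_width: 0.0384
grip_force: 0.0
```

Call:
{"fn": "arm_command", "kwargs": {"plan": [[[0.001,0,0,0,0,0,0.55],[0.002,0,0,0,0,0,0.55],[0.003,0,0,0,0,0,0.55],[0.003,0,0,0,0,0,0.55]]]}}

```text
t: 14.62
tool_pos: [0.5114, -0.1069, 0.0073]
tcp_rot: [0.001, 0.659, 0.752, 0.0]
contact_force: [0.4, -13.0, -0.9]
gripper_width: 0.0386
grip_force: 6.4
```

```bash
python3 -c "
from h import *
s=observe();print(jig(s['tool_pos']),s['contact_force'])
snap('top','t10.png')
d=cut_out('top','board_top');print([(x['bbox'],x['confidence']) for x in d])
# gap row between stop and board: gray profile along channel centre line
im=cv2.imread('pics/t10.png').astype(int)
for X in(-20,20):
  for Y in range(40,76,2):
    w=O+xd*X/1e3+yd*Y/1e3; u,v=proj('top',[*w,.03]); c=im[int(round(v)),int(round(u))]; print(X,Y,c.tolist(),end='; ')
  print()
"
```

```text
[  0.8 -81. ] [  0.36480501 -12.99869484  -0.88585338]
[]
-20 40 [59, 78, 101]; -20 42 [61, 80, 102]; -20 44 [60, 77, 101]; -20 46 [60, 79, 101]; -20 48 [58, 74, 96]; -20 50 [50, 66, 84]; -20 52 [40, 53, 66]; -20 54 [30, 40, 49]; -20 56 [27, 35, 44]; -20 58 [25, 35, 44]; -20 60 [25, 35, 45]; -20 62 [28, 36, 45]; -20 64 [27, 35, 44]; -20 66 [29, 38, 46]; -20 68 [27, 36, 44]; -20 70 [28, 35, 44]; -20 72 [28, 35, 43]; -20 74 [29, 37, 47]; 
20 40 [69, 88, 112]; 20 42 [53, 69, 90]; 20 44 [38, 50, 64]; 20 46 [30, 40, 50]; 20 48 [26, 36, 44]; 20 50 [26, 34, 44]; 20 52 [28, 35, 45]; 20 54 [28, 35, 45]; 20 56 [26, 36, 45]; 20 58 [27, 36, 44]; 20 60 [27, 34, 45]; 20 62 [24, 34, 44]; 20 64 [27, 35, 45]; 20 66 [27, 36, 45]; 20 68 [27, 34, 44]; 20 70 [26, 33, 43]; 20 72 [26, 33, 43]; 20 74 [29, 38, 45];
```

The board met the stop with 13 N. I back off straight, rise, return toward the spool and check the board from above.

Call:
{"fn": "arm_command", "kwargs": {"plan": [[[-0.005,0,0,0,0,0,0.55],[-0.02,0,0,0,0,0,0.55],[-0.03,0,-0.03,0,0,0,0.4],[-0.045,0,-0.06,0,0,0,0.2],[-0.07,0,-0.075,0,0,0,0]]]}}

```text
t: 15.13
tool_pos: [0.5201, -0.175, 0.0845]
tcp_rot: [0.0, 0.658, 0.753, 0.0]
contact_force: [2.2, -0.7, 0.3]
gripper_width: 0.0729
grip_force: 0.0
```

Call:
{"fn": "arm_command", "kwargs": {"plan": [[[-0.038,0,0,0,0,0,0],[-0.076,0,0,0,0,0,0],[-0.114,0,0,0,0,0,0],[-0.152,0,0,0,0,0,0],[-0.19,0,0,0,0,0,0]]]}}

```text
t: 15.55
tool_pos: [0.5446, -0.3656, 0.0822]
tcp_rot: [-0.0, 0.659, 0.752, 0.0]
contact_force: [1.2, 0.4, -0.4]
gripper_width: 0.0856
grip_force: 0.0
```

```bash
python3 -c "
from h import *
snap('top','t11.png');snap('side','s11.png')
im=cv2.imread('pics/t11.png').astype(int)
def prof(pts,z):
  for n,w in pts:
    u,v=proj('top',[*(O+xd*w[0]/1e3+yd*w[1]/1e3),z]); c=cv2.getRectSubPix(im.astype(np.float32),(1,1),(float(u),float(v)))[0,0]; print(n,c.astype(int).tolist(),end='; ')
  print()
for X in(-25,25): prof([(Y,(X,Y)) for Y in range(46,84,2)],.04)
for Y in(-30,0): prof([(X,(X,Y)) for X in list(range(-56,-36,2))+list(range(36,58,2))],.039)
print('rear');prof([(Y,(0,Y)) for Y in range(-100,-50,4)],.04)
for n in('top','side'):
  for k in('board_top','spool','tin','tape','pliers'):
    print(n,k,[(np.round(d['bbox'],1).tolist(),round(d['confidence'],2)) for d in search_frame(n,k)])
go(.540,-.3735,-.02,8,1)
"
```

```text
46 [177, 176, 171]; 48 [162, 171, 175]; 50 [140, 166, 182]; 52 [124, 164, 189]; 54 [118, 165, 194]; 56 [118, 166, 195]; 58 [118, 167, 196]; 60 [119, 168, 197]; 62 [119, 168, 196]; 64 [119, 165, 192]; 66 [130, 164, 183]; 68 [151, 167, 175]; 70 [170, 171, 169]; 72 [178, 173, 165]; 74 [180, 173, 164]; 76 [178, 173, 165]; 78 [172, 169, 167]; 80 [157, 163, 169]; 82 [143, 154, 170]; 
46 [179, 177, 171]; 48 [165, 173, 175]; 50 [142, 165, 177]; 52 [124, 160, 181]; 54 [114, 157, 183]; 56 [110, 155, 182]; 58 [110, 155, 183]; 60 [111, 156, 184]; 62 [111, 156, 183]; 64 [114, 158, 183]; 66 [129, 161, 181]; 68 [151, 166, 176]; 70 [168, 170, 169]; 72 [176, 172, 166]; 74 [179, 174, 164]; 76 [180, 175, 166]; 78 [177, 175, 171]; 80 [168, 173, 178]; 82 [159, 170, 184]; 
-56 [164, 159, 151]; -54 [167, 162, 153]; -52 [169, 163, 154]; -50 [169, 163, 156]; -48 [165, 159, 154]; -46 [154, 149, 147]; -44 [139, 142, 148]; -42 [129, 150, 167]; -40 [123, 163, 188]; -38 [120, 166, 195]; 36 [117, 165, 194]; 38 [118, 167, 196]; 40 [118, 167, 196]; 42 [118, 166, 195]; 44 [117, 164, 190]; 46 [120, 157, 179]; 48 [136,
[... 916 characters left out ...]
, 23.7, 24.0], 0.73)]
top tin [([272.6, 179.1, 30.5, 24.0], 0.81)]
top tape [([382.0, 216.7, 25.6, 28.3], 0.72), ([237.1, 177.2, 28.1, 23.3], 0.63)]
top pliers [([206.4, 285.4, 66.0, 17.1], 0.91)]
side board_top [([225.1, 195.4, 41.7, 35.3], 0.88)]
side spool [([274.6, 288.6, 27.0, 32.4], 0.93), ([216.3, 186.7, 51.8, 49.0], 0.72), ([355.5, 270.7, 29.3, 29.1], 0.66), ([250.6, 268.6, 44.4, 9.2], 0.17)]
side tin [([292.7, 227.2, 18.9, 17.5], 0.57), ([217.6, 185.7, 51.5, 53.1], 0.22)]
side tape []
side pliers [([196.9, 206.7, 14.3, 28.6], 0.59), ([215.6, 186.8, 51.6, 50.5], 0.34)]
t 16.15 [ 0.545  -0.363   0.0823] F [ 0.2  1.  -0.7] w 0.0853 grip 0.0
[-0.0097, -0.0064, 0.1023] [0.0, -0.0, -0.37]
```

The board is home: its front edge is at jig y ≈ +67.5 mm on both sides, rear at about -71.5 mm, and it sits about 1.8 mm off centre sideways. The spool stands where I left it, so I fetch it.

Call:
{"fn": "arm_command", "kwargs": {"plan": [[[-0.01,-0.006,0.01,0,0,0,0],[-0.01,-0.006,0.035,0,0,0,0],[-0.01,-0.006,0.065,0,0,0,0],[-0.01,-0.006,0.09,0,0,0,0],[-0.01,-0.006,0.1,0,0,0,0]]]}}

```text
t: 16.57
tool_pos: [0.5382, -0.3735, -0.0216]
tcp_rot: [-0.002, 0.659, 0.752, -0.0]
contact_force: [-1.1, 1.1, 0.4]
gripper_width: 0.0855
grip_force: 0.0
```

Call:
{"fn": "arm_command", "kwargs": {"plan": [[[0,0,0,0,0,0,0.2],[0,0,0,0,0,0,0.4],[0,0,0,0,0,0,0.7],[0,0,0,0,0,0,0.7],[0,0,0,0,0,0,0.7]]]}}

```text
t: 16.98
tool_pos: [0.541, -0.3751, -0.0161]
tcp_rot: [0.001, 0.659, 0.752, 0.0]
contact_force: [-2.4, 1.4, 7.8]
gripper_width: 0.0504
grip_force: 61.5
```

```bash
python3 -c "
from h import *
m=O+yd*(-.166)+xd*.003;print('stack c',m)
go(*m,.05,8,1)"
```

```text
stack c [ 0.5247372 -0.1908809]
t 16.98 [ 0.541  -0.3751 -0.0161] F [-2.4  1.4  7.8] w 0.0504 grip 61.5
[0.1847, 0.0083, -0.0664] [0.09, 0.1, -0.42]
```

Call:
{"fn": "arm_command", "kwargs": {"plan": [[[0,0,-0.01,0,0,0,0.7],[0,0,-0.03,0,0,0,0.7],[0,0,-0.06,0,0,0,0.7],[0.02,0.001,-0.065,0,0,0,0.7],[0.05,0.002,-0.065,0,0,0,0.7]]]}}

```text
t: 17.4
tool_pos: [0.538, -0.3275, 0.051]
tcp_rot: [0.004, 0.66, 0.752, 0.0]
contact_force: [1.3, -0.1, -2.4]
gripper_width: 0.0505
grip_force: 62.8
```

Call:
{"fn": "arm_command", "kwargs": {"plan": [[[0.03,0.001,0,0,0,0,0.7],[0.06,0.003,0,0,0,0,0.7],[0.09,0.004,0,0,0,0,0.7],[0.115,0.005,0,0,0,0,0.7],[0.134,0.006,0,0,0,0,0.7]]]}}

```text
t: 17.82
tool_pos: [0.5237, -0.1891, 0.0483]
tcp_rot: [0.0, 0.659, 0.752, 0.0]
contact_force: [0.8, 0.3, -2.5]
gripper_width: 0.0501
grip_force: 62.8
```

```bash
python3 -c "
from h import *
go(.5247,-.1915,.012,8,1)
snap('side','s12.png');print([(np.round(d['bbox'],1).tolist(),round(d['confidence'],2)) for d in search_frame('side','spool')])"
```

```text
t 17.82 [ 0.5237 -0.1891  0.0483] F [ 0.8  0.3 -2.5] w 0.0501 grip 62.8
[-0.0025, 0.0006, 0.0363] [0.04, 0.02, -0.39]
[([356.7, 268.1, 28.1, 34.7], 0.88), ([251.0, 211.0, 23.8, 27.7], 0.71)]
```

Held upright and centred. I lower to the middle board, slowly at the end.

Call:
{"fn": "arm_command", "kwargs": {"plan": [[[-0.001,0,0.008,0,0,0,0.7],[-0.002,0.001,0.016,0,0,0,0.7],[-0.002,0.001,0.024,0,0,0,0.7],[-0.002,0.001,0.03,0,0,0,0.7],[-0.002,0.001,0.033,0,0,0,0.7]]]}}

```text
t: 18.33
tool_pos: [0.5245, -0.1932, 0.0126]
tcp_rot: [-0.001, 0.659, 0.752, -0.0]
contact_force: [-1.1, 0.1, -2.5]
gripper_width: 0.0507
grip_force: 62.8
```

Call:
{"fn": "arm_command", "kwargs": {"plan": [[[0,0,0.001,0,0,0,0.7],[0,0,0.002,0,0,0,0.7],[0,0,0.003,0,0,0,0.7],[0,0,0.003,0,0,0,0.7]]]}}

```text
t: 18.67
tool_pos: [0.5246, -0.1931, 0.0118]
tcp_rot: [-0.0, 0.659, 0.752, -0.0]
contact_force: [-7.8, -1.0, 14.8]
gripper_width: 0.0502
grip_force: 63.6
```

Call:
{"fn": "arm_command", "kwargs": {"plan": [[[0,0,-0.001,0,0,0,0.7],[0,0,-0.002,0,0,0,0.6],[0,0,-0.002,0,0,0,0.3],[0,0,-0.002,0,0,0,0.1],[0,0,-0.002,0,0,0,0]]]}}

```text
t: 19.08
tool_pos: [0.5253, -0.1929, 0.0131]
tcp_rot: [0.0, 0.659, 0.752, 0.0]
contact_force: [-0.0, 0.1, -0.2]
gripper_width: 0.0816
grip_force: 0.0
```

Call:
{"fn": "arm_command", "kwargs": {"plan": [[[0,0,0,0,0,0,0],[0,0,-0.01,0,0,0,0],[0,0,-0.04,0,0,0,0],[0,0,-0.08,0,0,0,0],[0,0,-0.1,0,0,0,0]]]}}

```text
t: 19.5
tool_pos: [0.5262, -0.1932, 0.117]
tcp_rot: [0.001, 0.659, 0.752, 0.0]
contact_force: [1.9, -0.9, -0.7]
gripper_width: 0.0851
grip_force: 0.0
```

Call:
{"fn": "arm_command", "kwargs": {"plan": [[[-0.03,0,-0.02,0,0,0,0],[-0.07,0,-0.02,0,0,0,0],[-0.11,0,-0.02,0,0,0,0],[-0.15,0,-0.02,0,0,0,0],[-0.19,0,-0.02,0,0,0,0]]]}}

```text
t: 19.92
tool_pos: [0.5502, -0.383, 0.1343]
tcp_rot: [0.0, 0.659, 0.752, 0.0]
contact_force: [0.6, -0.0, 0.4]
gripper_width: 0.0856
grip_force: 0.0
```

```bash
python3 -c "
from h import *
snap('side','s13.png');snap('top','t13.png')
for n in('side','top'):
  for k in('spool','board_top','board_middle','tin','tape','pliers'):
    print(n,k,[(np.round(d['bbox'],1).tolist(),round(d['confidence'],2)) for d in search_frame(n,k)])
print('expect spool top', proj('side',[.5247,-.1925,.066]),proj('side',[.5247,-.1925,.028]),proj('top',[.5247,-.1925,.066]))
im=cv2.imread('pics/t13.png').astype(np.float32)
for X in(-25,25):
  for Y in range(60,76,2):
    u,v=proj('top',[*(O+xd*X/1e3+yd*Y/1e3),.04]);print(Y,cv2.getRectSubPix(im,(1,1),(float(u),float(v)))[0,0].astype(int).tolist(),end=';')
"
```

```text
side spool [([353.7, 269.3, 34.3, 32.9], 0.72), ([249.7, 231.0, 15.4, 20.0], 0.65)]
side board_top [([225.9, 196.1, 39.2, 32.8], 0.69), ([288.9, 216.2, 24.9, 28.2], 0.63)]
side board_middle [([238.0, 229.1, 55.4, 46.9], 0.76)]
side tin [([290.7, 213.7, 24.1, 30.7], 0.78)]
side tape []
side pliers [([195.8, 205.7, 13.2, 29.8], 0.75)]
top spool [([304.1, 221.7, 27.3, 25.6], 0.82), ([377.3, 141.6, 26.3, 21.6], 0.79)]
top board_top [([212.2, 220.7, 61.8, 46.0], 0.7)]
top board_middle [([282.4, 211.0, 68.9, 45.9], 0.65)]
top tin [([277.3, 177.3, 26.5, 25.2], 0.64)]
top tape [([238.2, 178.2, 26.5, 24.6], 0.89)]
top pliers []
expect spool top [263.07555696 231.69258246] [263.60881519 245.4938646 ] [316.0428419  233.82468399]
60 [112, 157, 186];62 [112, 158, 185];64 [113, 156, 181];66 [123, 155, 174];68 [143, 158, 166];70 [159, 161, 159];72 [168, 163, 156];74 [171, 165, 155];60 [106, 149, 174];62 [106, 148, 175];64 [108, 149, 173];66 [122, 152, 171];68 [143, 158, 167];70 [160, 162, 161];72 [168, 164, 157];74 [171, 165, 157];
```

```bash
python3 -c "
from h import *
print(close_job())"
```

```text
the job is handed in; nothing more can be done
None
```

I've handed the job in: the top board is home against the jig's end stop, and the spool is back on the middle of the two remaining boards. In the last camera check the stack, tin and tape were in place, and so were the pliers (seen by one camera only). No pass/fail verdict came back.

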